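# Seat the casting dish and wedge the levelling table up to level

## Robot

A 6-joint arm with a two-finger parallel gripper is mounted at the origin on the work surface. World frame = base frame: x ahead of the robot, y to its left, z up, the work surface at z = 0. Lengths are in mm, angles in rad, forces in N, time in s.
With the tool pointing down it reaches from about 400 to 925 mm from the base axis. Payload 12.5 kg.
Tool frame: the origin (TCP) lies at the very end of the fingers, on their centre line; the grasp point (between the pads) lies 19 mm behind it; z points along the fingers, y is the line along which they close (so a half turn about z gives the same grasp; the last joint's range is limited). The gripper opens to 95 mm and grips with 3 to 60 N. Pads are 20 mm wide; open, the fingers measure 119 mm over their backs; the gripper's body (75 mm by 180 mm) begins 59 mm behind the grasp point.
Start: joints at [1.003, 0.491, 1.559, -0, 1.092, -0.106], TCP at [278.462, 559.558, 214.661] pointing down, gripper open.
Joint ranges: [-3.1, 3.1], [-0.84, 2.19], [0.05, 2.79], [-1.13, 4.28], [0.06, 2.93], [-2.69, 2.69]. Speed limits (rad/s): [2.22, 2.22, 2.79, 3.14, 3.14, 3.14].

## Interface

Orientations are given as [roll, pitch, yaw] about the fixed x, y, z axes, in that order (R = Rz(yaw) Ry(pitch) Rx(roll)).
In Python, from cell import state, imaging, env, spot_in, mark_of gives the robot as it stands. The module is installed in compiled form; this text tells all that it offers.
- The arm moves only by the tool step_arm, never from a script. Its argument "increments" is a list of rows, each an object with "slide": the shift along the tool's x, y, z in m, a list of three; "roll": the turn about the tool's z in rad. A call has 1 to 5 rows; each row is the pose to reach, as a shift and turn from the pose commanded when the call began, along the tool's axes at that moment; what a row does not reach only later rows make up. A row lasts 1/8 s, in which the tool goes at most 62.5 mm and 10.7 degrees, less where a joint would pass 70% of its speed; a pose out of reach is approached as far as the arm can. A call with a gripper value outside its range is refused whole. "fingers" is the opening, from 0 (shut) to 1 (fully open), set as the call begins (left out, the last holds). The fingers move at their own pace and stop on an object; the grip force is fixed at half the most. Time passes only in rows, so rows that repeat a pose let the fingers close. It gives the time, the measured TCP pose, the force, the opening and the grip force at its end, in the units of the state.
- state(): the state, without advancing time (a new reading comes with each control period).
- imaging.read_camera(name): name is "side" or "top" or "wrist"; returns a dict with "color" (384x512x3 uint8, red, green, blue), "z_map" (384x512 float32, mm along the optical axis (not along the pixel's ray), 0 where there is no reading), "intrinsics" (3x3 intrinsics, pixels), "distortion" ([k1, k2, p1, p2, k3] as OpenCV has them; the pictures are not rectified), "camera_from_world" (4x4, takes a point from world to camera coordinates). Camera axes: x right, y up, looking along -z (the intrinsics and any distortion apply to the point x, -y, -z); pixel columns grow to the right and rows downward; lengths in mm; the calibration is good to about 2 mm. A picture is of the moment at which its call begins.
- env.job_done(): hands the job in; it is judged then, once.
Trained networks look in the newest picture that a camera, given by its name, has taken for a name from the list of things; names that differ only in an ending like _2 or _b are one class to them, and where a whole thing is asked for, a point or a joint stands for the part that bears it (a point fixed in the world has none). Each returns a list of dicts, best first, with "confidence" (0 to 1); they miss things now and then, are a little off and sometimes report something else, mostly with a low value. They report only what shows in the picture. A call takes as long as a camera call. They do not tell look-alikes from the thing itself.
- spot_in(camera, target): "bbox" ([left, top, right, bottom] in pixels, round what is visible of it).
- mark_of(camera, target): "uv" ([column, row] in pixels: a listed point, or the origin of a listed thing).
The state is a dict: "t": time; "joints": joint angles; "qvel": joint speeds; "tau": joint torques, N m; "eef_pos": TCP position; "tcp_rot": TCP orientation; "ft_force": force on the tool from outside, world axes, zero at the start; "moment": the same for the moment, N m; "opening": opening from 0.0 (shut) to 1.0 (fully open); "grip_force": force on a finger pad.
Only numpy, scipy, OpenCV 4.12 (cv2) and the standard library are available. Lean on these libraries where they do the work, as an engineer would, in place of code of your own. Each camera call takes 0.05 s, during which the arm holds its last target. There are 200 camera calls.

## Task

First seat the white casting dish flat and fully home in the round recess of the levelling table's dark plate, while the plate still rests on its brass studs, and let go of it. Then take the orange wedge by its block, stand it flat on the ledge at the open front of the table's base and push it, thin end first, under the plate's front rib until the plate just lifts off its studs and lies level. Finish holding the wedge there by its block, touching neither plate nor dish, and disturb nothing else on the bench.

Things in the scene. Friction and masses are not known exactly. Their poses are not given: they have to be found in the camera images.
- level_base: (All sizes in mm.) Fixed grey base of the levelling table, a 280 (x) x 170 (y) slab, top 12 above the bench. Origin: centre of its underside; x points from the open front ledge to the rear pivot, z up. At x = 110, y = +-80 two cheeks, 48 tall, with black lock knobs carry the plate. Two brass rest studs (11 dia) at x = -56, y = +-58; a thin steel height scale, 52 tall, at x = -58, y = 82, with a red line for level.
- ledge (a point): Middle of the base's bare front ledge, on its top face, 12 above the bench; axes as the base's. The ledge runs 35 to the front (base's edge) and 35 to the rear (below the plate's front edge), y +-85. The wedge goes in over it along +x between two white lines (y +-16), midway between the rest studs.
- cast_plate: Dark plate, 188 x 150 x 10, about 0.8 kg, hung on a free pivot along its rear edge, so its front can rise; nothing springs it. Origin: on the pivot axis, mid thickness, 36 above the bench; x rearwards, z normal to the plate. It runs from x = -180 (front edge) to +8, y +-75, top face at z = 5. On the studs it slopes 0.030 rad down to the front; it is level when its front rib has risen 5.
- recess (a point): Centre of the flat floor of the plate's round recess: 53 dia, 6 deep, chamfered mouth; axes as the plate's. It lies 85 in front of the pivot axis; the plate's top face is 6 above it.
- lift_rib (a point): Lowest point, in the middle, of the round steel rib (8 dia, along y) under the plate's front, 10 behind the front edge; it moves with the plate. Height above the bench: 19.9 on the studs (7.9 above the ledge), 25.0 when the plate is level; within 2.5 either way is level enough.
- cast_dish: Loose white PTFE casting dish, round, open on top, 50 outer dia x 22 tall, wall 3, floor 4 thick, 50 g. Origin: centre of its underside; z up. Grip it across the outside with the fingertips at least 8 above its underside, so that they clear the plate when it is seated 6 deep; press it down on its inner floor (44 dia) or rim.
- wedge: Loose orange wedge, 140 long, 90 g. Origin: centre of its underside; x points to the thin end. Ramp 30 wide from x = -40 (20 high) to x = 70 (3.5 high), slope 0.15; at the thick end a grip block 30 (x) x 24 (y) x 40 tall. On the ledge it touches the rib with its thin end 29 beyond the rib, then lifts it 1.5 per 10 of push, against 4 to 8 N: level with the thin end 63 beyond the rib.
- wedge_grip (a point): Point to grip on the wedge's block: in its middle, 25 above the wedge's underside and 55 behind the wedge's origin; axes as the wedge's, the block is 24 wide along y.
- wedge_tip (a point): Middle of the wedge's thin end, on its underside; axes as the wedge's.
- amber_bottle: Bystander, leave alone: amber glass bottle, 44 dia x 85 tall, black cap, upright. Origin: centre of the underside.
- white_jar: Bystander, leave alone: white plastic jar, 48 dia x 60 tall, blue lid, upright. Origin: centre of the underside.
- brown_vial: Bystander, leave alone: small amber vial, 32 dia x 60 tall, white cap, upright. Origin: centre of the underside.
- petri_dish: Bystander, leave alone: closed clear glass Petri dish, 60 dia x 15 tall (not the casting dish). Origin: centre of the underside.
- mortar: Bystander, leave alone: white ceramic mortar bowl, 104 dia x 62 tall. Origin: centre of the underside.
- dust_brush: Bystander, leave alone: black fingerprint brush lying on the table, about 175 long, its x axis along the handle to the bristles. Origin: centre of the underside.
- tweezers: Bystander, leave alone: steel tweezers lying on the table, 122 x 12 x 6, x axis along their length. Origin: centre of the underside.
There are look-alikes about, which are no part of the job. What is shaped like the cast_dish but green, pink or turquoise is not meant.

How it is judged:
By the outcome, as a careful person would: the job done as asked, in the order asked, and still so for the second after the job is handed in, while the arm keeps its last pose, push and grip.
It also fails if it takes over 64 s, if anything falls off the work surface, if the arm or the gripper's body presses on something with over 40 N, if the wrist force passes 120 N, or if a joint passes its speed limit or range.

## Working session

There is one attempt and no reset: what is moved stays moved. The work goes in short steps, Python scripts to look and compute and a tool call to move; the robot and the scene stay as the last step left them, time stands still between calls to the robot, and variables do not carry over. Pictures are saved under pics/ and viewed, at most 10 in all, crops included, and the job is handed in when it is done.

Besides the shell and the picture viewer there is one more tool, called after ">>>" by a JSON object that holds its "op" and its "data". step_arm: Moves the arm, as the interface text tells. Its arguments: {"type":"object","properties":{"increments":{"type":"array"},"fingers":{"type":"number"}},"required":["increments"]}

```bash
mkdir -p pics; cat > h.py <<'E'
import numpy as np, cv2
from cell import state, imaging, env, spot_in, mark_of
def cam(n): return imaging.read_camera(n)
def save(c,f,box=None,s=1):
    im=c["color"][:,:,::-1]
    if box: im=im[box[1]:box[3],box[0]:box[2]]
    cv2.imwrite("pics/"+f,cv2.resize(im,None,fx=s,fy=s,interpolation=cv2.INTER_CUBIC))
def ray(c,uv):
    p=cv2.undistortPoints(np.array([[uv]],float),np.array(c["intrinsics"],float),np.array(c["distortion"],float))[0,0]
    T=np.array(c["camera_from_world"]);R=T[:3,:3];o=-R.T@T[:3,3]
    return o,R.T@np.array([p[0],-p[1],-1.]),
def at_z(c,uv,z):
    o,d=ray(c,uv); return o+d*(z-o[2])/d[2]
def at_depth(c,uv):
    o,d=ray(c,uv); u,v=int(round(uv[0])),int(round(uv[1])); return o+d*c["z_map"][v,u]
def proj(c,P):
    T=np.array(c["camera_from_world"]);q=T[:3,:3]@np.array(P,float)+T[:3,3]
    return cv2.projectPoints(np.array([[q[0],-q[1],-q[2]]]),np.zeros(3),np.zeros(3),np.array(c["intrinsics"],float),np.array(c["distortion"],float))[0].ravel()
E
python3 - <<'E'
from h import *
s=state();print(s)
for n in("top","side"):
    c=cam(n);save(c,n+"0.png",s=1.5)
    for t,z in(("level_base",0),("ledge",12),("cast_plate",36),("recess",None),("cast_dish",0),("wedge",0),("wedge_grip",25),("wedge_tip",0),("mortar",0),("white_jar",0),("amber_bottle",0),("brown_vial",0),("petri_dish",0)):
        for m in mark_of(n,t)[:4]:
            print(n,t,round(m["confidence"],2),np.round(m["uv"]),at_z(c,m["uv"],z if z is not None else 33).round(),at_depth(c,m["uv"]).round())
E
```

```text
{'t': 0.0, 'joints': array([ 1.00340960e+00,  4.91561237e-01,  1.55945073e+00, -3.14914685e-05,
        1.09171070e+00, -1.05619659e-01]), 'qvel': array([ 0.00092757,  0.00090607,  0.0027869 , -0.00036386,  0.00027875,
       -0.00112773]), 'tau': array([ 6.40833387e-04, -6.12650013e+01, -2.58185560e+01,  6.92928233e-02,
        4.81635472e-02, -6.44132956e-05]), 'eef_pos': array([278.32003029, 559.332271  , 214.06027013]), 'tcp_rot': array([-3.14046599e+00, -9.13562379e-05,  2.67984006e+00]), 'ft_force': array([ 0.09537224, -0.79428283,  0.07947543]), 'moment': array([0.06274953, 0.02884975, 0.01782084]), 'grip_force': 0.0, 'opening': 0.9994040123365949}
top level_base 0.57 [257. 162.] [625. -65.   0.] [616. -64.  34.]
top ledge 0.82 [220. 163.] [619.  56.  12.] [618.  56.  14.]
top ledge 0.65 [260. 158.] [635. -77.  12.] [630. -77.  32.]
top cast_plate 0.68 [288. 156.] [ 634. -167.   36.] [ 631. -166.   45.]
top cast_dish 0.69 [315. 241.] [ 361. -245.    0.] [ 361. -244.    6.]
top cast_dish 0.64 [344. 216.] [ 438. -343.    0.] [ 438. -342.    4.]
top cast_dish 0.59 [232. 161.] [62
[... 1489 characters left out ...]
 0.] [480. 310.  17.]
side wedge 0.32 [353. 323.] [ 568. -512.    0.] [ 550. -526.   36.]
side wedge_grip 0.78 [192. 119.] [514. 368.  25.] [524. 398.   5.]
side wedge_tip 0.75 [194. 145.] [480. 250.   0.] [480. 250.  -0.]
side wedge_tip 0.19 [339. 270.] [ 624. -375.    0.] [ 590. -406.   57.]
side mortar 0.98 [341. 270.] [ 627. -375.    0.] [ 592. -408.   60.]
side mortar 0.34 [191. 119.] [524. 403.   0.] [524. 403.   0.]
side white_jar 0.63 [200. 118.] [556. 401.   0.] [554. 396.   3.]
side white_jar 0.47 [280. 188.] [635. -54.   0.] [616. -84.  33.]
side amber_bottle 0.71 [350. 320.] [ 566. -503.    0.] [ 546. -519.   40.]
side brown_vial 0.52 [245. 125.] [685. 289.   0.] [681. 281.   6.]
```

View pics/top0.png

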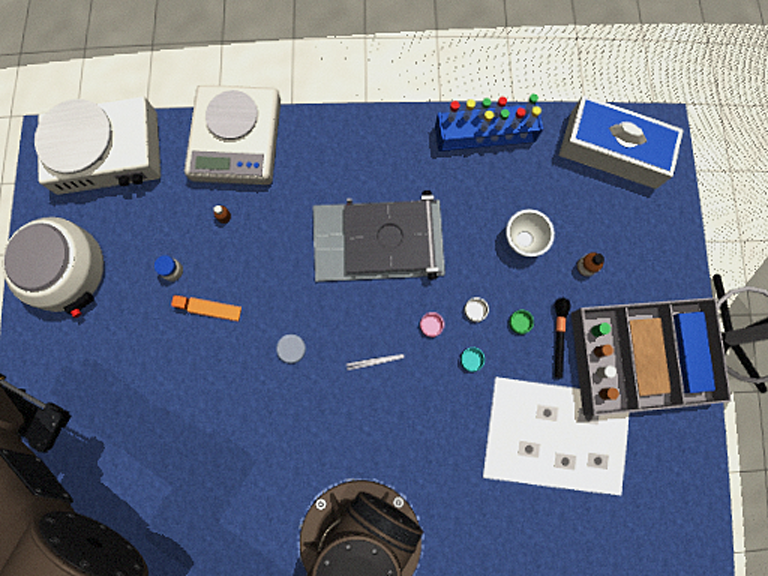

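View pics/side0.png

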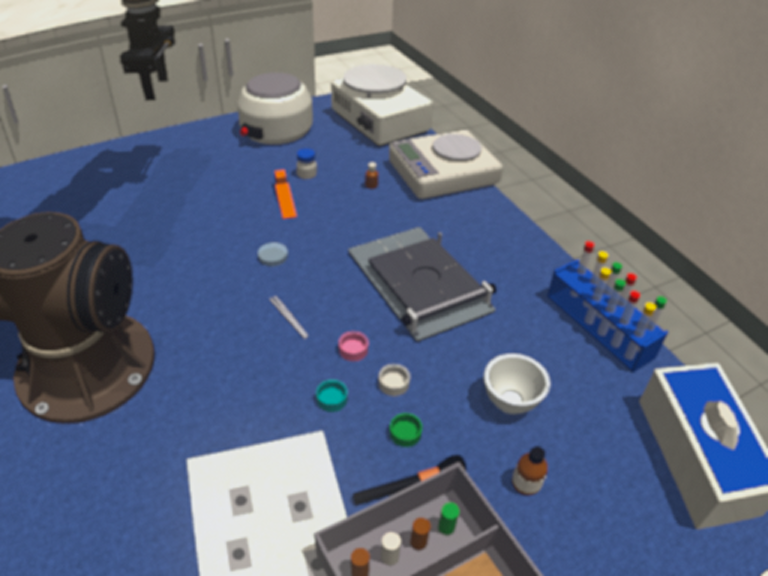

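The top picture shows the table with its ledge at the left (318-345, 243) and the plate at (390, 237). The dish candidates are white (476, 309), pink (431, 324), turquoise (472, 359) and green (521, 321). Only the white one fits, and I'll confirm it in a wrist crop. The orange wedge is at (205, 307), with its block on the left.

>>> {"op": "step_arm", "data": {"increments": [{"slide": [-0.336,-0.29,0],"roll": 1.11},{"slide": [-0.336,-0.29,0],"roll": 1.11},{"slide": [-0.336,-0.29,0],"roll": 1.11},{"slide": [-0.336,-0.29,0],"roll": 1.11},{"slide": [-0.336,-0.29,0],"roll": 1.11}], "fingers": 1}}

```text
t: 2.02
eef_pos: [399.8, 269.6, 214.9]
tcp_rot: [3.141, -0.0, 1.736]
ft_force: [1.0, -0.0, 0.6]
opening: 1.004
grip_force: 0.0
```

```bash
cat >> h.py <<'E'
def go(x,y,z,yaw=None):
    s=state();p=s["eef_pos"];a=s["tcp_rot"][2];d=np.array([x,y,z])-p
    c,n=np.cos(a),np.sin(a)
    sl=[d[0]*c+d[1]*n,d[0]*n-d[1]*c,-d[2]]
    print("t",round(s["t"],2),"pos",p.round(1),"rot",s["tcp_rot"].round(4),"slide mm",np.round(sl,1),"roll",None if yaw is None else round(a-yaw,4))
E
python3 -c "
from h import *
go(481,-253,200,1.57)"
```

```text
t 2.02 pos [399.8 269.6 214.9] rot [ 3.1408e+00 -3.0000e-04  1.7364e+00] slide mm [-528.8   -6.1   14.9] roll 0.1664
```

>>> {"op": "step_arm", "data": {"increments": [{"slide": [-0.529,-0.006,0.015],"roll": 0.166},{"slide": [-0.529,-0.006,0.015],"roll": 0.166},{"slide": [-0.529,-0.006,0.015],"roll": 0.166},{"slide": [-0.529,-0.006,0.015],"roll": 0.166},{"slide": [-0.529,-0.006,0.015],"roll": 0.166}]}}

```text
t: 2.65
eef_pos: [449.2, -39.1, 206.0]
tcp_rot: [3.141, 0.0, 1.576]
ft_force: [0.9, 1.0, -0.1]
opening: 0.998
grip_force: 0.0
```

```bash
python3 -c "
from h import *
go(481,-253,200,1.57)"
```

```text
t 2.65 pos [449.2 -39.1 206. ] rot [3.1406e+00 1.0000e-04 1.5762e+00] slide mm [-214.    30.6    6. ] roll 0.0062
```

>>> {"op": "step_arm", "data": {"increments": [{"slide": [-0.214,0.031,0.026],"roll": 0.006},{"slide": [-0.214,0.031,0.026],"roll": 0.006},{"slide": [-0.214,0.031,0.026],"roll": 0.006},{"slide": [-0.214,0.031,0.026],"roll": 0.006},{"slide": [-0.214,0.031,0.026],"roll": 0.006}]}}

```text
t: 3.28
eef_pos: [481.1, -252.6, 179.2]
tcp_rot: [-3.141, -0.0, 1.568]
ft_force: [-0.1, 1.1, -0.2]
opening: 0.998
grip_force: 0.0
```

```bash
python3 - <<'E'
from h import *
c=cam("wrist");save(c,"w1.png",s=1.5)
np.save("w1.npy",c,allow_pickle=True)
go(481,-253,200,1.57)
T=c["camera_from_world"];print((-T[:3,:3].T@T[:3,3]).round(),T[:3,:3].round(2))
for m in mark_of("wrist","cast_dish"): print(m, at_z(c,m["uv"],0).round(1))
E
```

```text
t 3.33 pos [ 481.  -251.2  179.4] rot [-3.1410e+00 -6.0000e-04  1.5688e+00] slide mm [ -1.8   0.  -20.6] roll -0.0012
[ 481. -181.  349.] [[ 1.   -0.    0.  ]
 [ 0.    0.97 -0.25]
 [ 0.    0.25  0.97]]
{'uv': [229.2, 244.7], 'confidence': 0.89} [ 441.2 -355.3    0. ]
{'uv': [247.7, 173.9], 'confidence': 0.73} [ 468.9 -251.8    0. ]
{'uv': [171.3, 167.5], 'confidence': 0.66} [ 367.3 -242.8    0. ]
{'uv': [224.2, 98.2], 'confidence': 0.63} [ 440.6 -155.4    0. ]
```

View pics/w1.png

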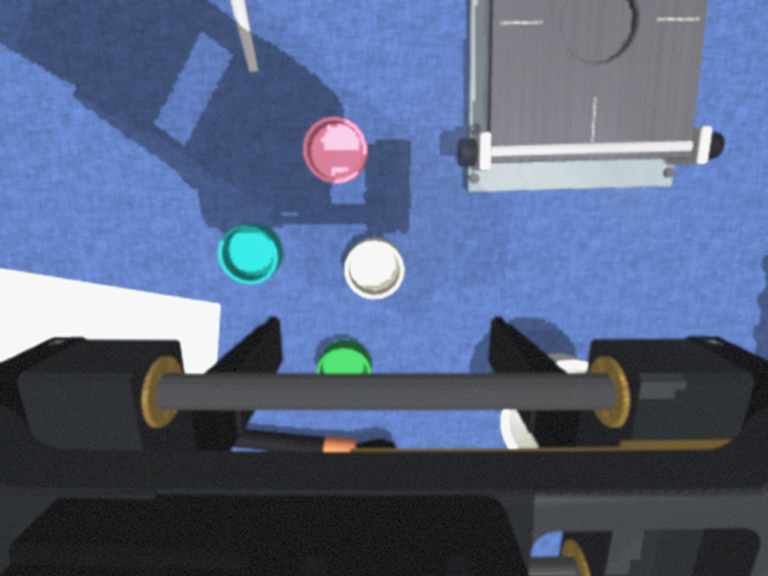

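The wrist picture (768 x 576) shows the white dish at (374, 268), pink at (335, 150), turquoise at (250, 254) and green at (343, 360). The plate's recess is at (598, 20).

```bash
python3 - <<'E'
from h import *
c=np.load("w1.npy",allow_pickle=True).item()
im=c["color"].astype(int)
m=(im.min(2)>110)&(im.max(2)-im.min(2)<60); m[:150]=0;m[205:]=0;m[:,:225]=0;m[:,275:]=0
n,l,st,ce=cv2.connectedComponentsWithStats(m.astype(np.uint8));k=1+st[1:,4].argmax();print(st[k],ce[k])
ct=max(cv2.findContours((l==k).astype(np.uint8),0,2)[0],key=len)
P=np.array([at_z(c,q[0],22)[:2] for q in ct])
(x,y),r=cv2.minEnclosingCircle(P.astype(np.float32));print("rim",x,y,r)
P=np.array([at_z(c,q[0],11)[:2] for q in ct]);print(cv2.minEnclosingCircle(P.astype(np.float32)))
save(c,"w1c.png",(140,70,300,260),3)
go(x,y,12,1.57)
E
```

```text
[ 229  159   41   41 1327] [249.13112283 178.91635268]
rim 471.5130920410156 -254.31944274902344 26.510644912719727
((471.1980895996094, -256.78314208984375), 27.40138816833496)
t 3.38 pos [ 481.  -250.4  179.6] rot [-3.1412e+00 -5.0000e-04  1.5699e+00] slide mm [ -3.9  -9.5 167.6] roll -0.0001
```

View pics/w1c.png

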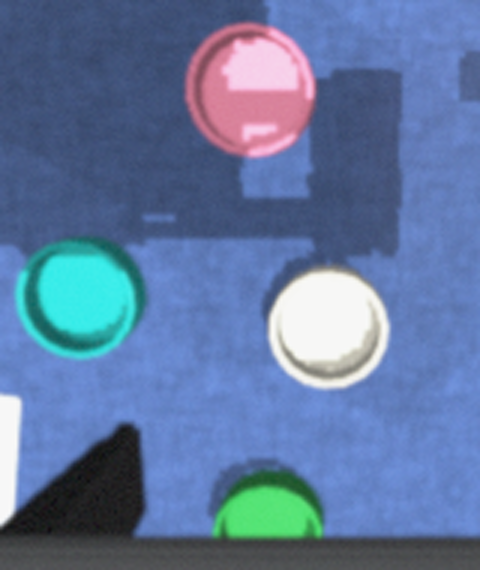

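The crop confirms the white dish at (328, 327). Descending in two stages.

>>> {"op": "step_arm", "data": {"increments": [{"slide": [-0.004,-0.0095,0.06]},{"slide": [-0.004,-0.0095,0.11]},{"slide": [-0.004,-0.0095,0.12]},{"slide": [-0.004,-0.0095,0.12]}]}}

```text
invalid input at $.increments[0]: expected keys slide, roll
```

```bash
python3 - <<'E'
from h import *
go(471.5,-254.5,11,1.57)
E
```

```text
t 3.38 pos [ 481.  -250.4  179.6] rot [-3.1412e+00 -5.0000e-04  1.5699e+00] slide mm [ -4.1  -9.5 168.6] roll -0.0001
```

>>> {"op": "step_arm", "data": {"increments": [{"slide": [-0.004,-0.0095,0.06],"roll": 0},{"slide": [-0.004,-0.0095,0.11],"roll": 0},{"slide": [-0.004,-0.0095,0.12],"roll": 0},{"slide": [-0.004,-0.0095,0.12],"roll": 0}]}}

```text
t: 3.88
eef_pos: [472.3, -254.3, 60.5]
tcp_rot: [3.141, -0.0, 1.571]
ft_force: [0.5, 0.4, 0.7]
opening: 0.998
grip_force: 0.0
```

```bash
python3 - <<'E'
from h import *
go(471.5,-254.5,11,1.57)
E
```

```text
t 3.88 pos [ 472.3 -254.3   60.5] rot [ 3.1415e+00 -1.0000e-04  1.5713e+00] slide mm [-0.2 -0.8 49.5] roll 0.0013
```

>>> {"op": "step_arm", "data": {"increments": [{"slide": [0,-0.0008,0.025],"roll": 0},{"slide": [0,-0.0008,0.045],"roll": 0},{"slide": [0,-0.0008,0.0495],"roll": 0},{"slide": [0,-0.0008,0.0495],"roll": 0}]}}

```text
t: 4.38
eef_pos: [471.6, -255.0, 11.5]
tcp_rot: [3.14, 0.001, 1.571]
ft_force: [-0.8, -0.1, -0.3]
opening: 1.001
grip_force: 0.0
```

>>> {"op": "step_arm", "data": {"increments": [{"slide": [0,0,0],"roll": 0},{"slide": [0,0,0],"roll": 0},{"slide": [0,0,0],"roll": 0},{"slide": [0,0,0],"roll": 0},{"slide": [0,0,0],"roll": 0}], "fingers": 0.45}}

```text
t: 5.0
eef_pos: [471.0, -254.8, 10.3]
tcp_rot: [3.142, -0.0, 1.57]
ft_force: [0.1, -0.1, 1.3]
opening: 0.532
grip_force: 2.7
```

>>> {"op": "step_arm", "data": {"increments": [{"slide": [0,0,0],"roll": 0},{"slide": [0,0,-0.03],"roll": 0},{"slide": [0,0,-0.08],"roll": 0},{"slide": [0.05,0.06,-0.13],"roll": 0},{"slide": [0.08,0.11,-0.17],"roll": 0}], "fingers": 0.4}}

```text
t: 5.62
eef_pos: [555.1, -191.7, 160.4]
tcp_rot: [3.142, -0.0, 1.569]
ft_force: [0.3, -0.8, -1.2]
opening: 0.522
grip_force: 30.0
```

>>> {"op": "step_arm", "data": {"increments": [{"slide": [0.03,0.05,0],"roll": 0},{"slide": [0.03,0.053,0],"roll": 0},{"slide": [0.03,0.053,0],"roll": 0},{"slide": [0.03,0.053,0],"roll": 0}]}}

```text
t: 6.12
eef_pos: [606.6, -163.2, 158.6]
tcp_rot: [-3.141, -0.0, 1.569]
ft_force: [0.2, -0.2, -1.0]
opening: 0.519
grip_force: 30.0
```

```bash
python3 - <<'E'
from h import *
c=cam("wrist");save(c,"w2.png",s=1.5)
np.save("w2.npy",c,allow_pickle=True)
go(635,-77,100,1.57);print(state()["grip_force"],state()["opening"])
for t,z in(("recess",32.4),("ledge",12),("level_base",0),("cast_plate",36)):
  for m in mark_of("wrist",t)[:2]: print(t,m, at_z(c,m["uv"],z).round(1), at_depth(c,m["uv"]).round(1))
E
```

```text
t 6.17 pos [ 606.7 -163.3  158.8] rot [-3.141e+00 -2.000e-04  1.569e+00] slide mm [86.3 28.1 58.8] roll -0.001
29.999664891511202 0.5222687140650764
recess {'uv': [277.7, 104.4], 'confidence': 0.9} [628.8 -76.2  32.4] [628.8 -76.2  32.6]
level_base {'uv': [276.0, 81.1], 'confidence': 0.86} [628.8 -48.7   0. ] [626.6 -52.8  31.9]
cast_plate {'uv': [281.2, 181.5], 'confidence': 0.9} [ 634.  -159.7   36. ] [ 633.5 -158.5   40.9]
cast_plate {'uv': [277.7, 13.2], 'confidence': 0.43} [627.    9.2  36. ] [627.    9.2  35.9]
```

View pics/w2.png

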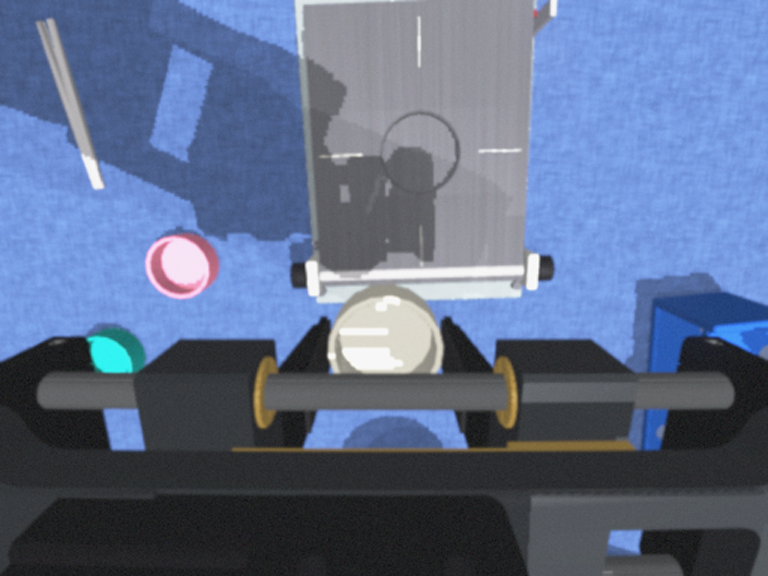

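The picture shows the recess centre at about (420, 152), with its crosshair lines at (341, 156), (500, 151), (419, 40) and (422, 246). The dish is held at (386, 341).

```bash
python3 - <<'E'
from h import *
c=np.load("w2.npy",allow_pickle=True).item()
g=cv2.cvtColor(c["color"],cv2.COLOR_RGB2GRAY).astype(float)
bg=cv2.medianBlur(g.astype(np.uint8),15).astype(float)
m=((g-bg)>12)
pts={}
for n,(a,b,d,e),z in(("L",(208,98,245,110),38.4),("R",(315,95,350,106),38.4),("F",(274,8,285,48),35.9),("B",(276,148,287,176),40.4)):
    v,u=np.nonzero(m[b:e,a:d]);  w=[at_z(c,(x+a,y+b),z) for x,y in zip(u,v)]
    w=np.array(w);pts[n]=w; print(n,len(w),w.mean(0).round(1),w.min(0).round(1),w.max(0).round(1))
    q=np.polyfit(w[:,0],w[:,1],1) if n in"LR" else np.polyfit(w[:,1],w[:,0],1); print(q)
# recess mouth circle: dark ring
# dark ring: robust circle fit by radial search
best=[]
X=np.arange(622,640,.5);Y=np.arange(-88,-66,.5);th=np.linspace(0,2*np.pi,72,endpoint=False)
lap=bg-g
for x in X:
  for y in Y:
    for r in(26,27,28):
      p=[proj(c,(x+r*np.cos(t),y+r*np.sin(t),38.4)) for t in th[::3]]
      p=np.array(p,np.float32)
      best.append((cv2.remap(lap.astype(np.float32),p[:,0].reshape(1,-1),p[:,1].reshape(1,-1),1).mean(),x,y,r))
print(sorted(best)[-5:])
E
```

```text
L 122 [574.  -76.6  38.4] [555.4 -81.1  38.4] [590.1 -73.1  38.4]
[ 7.99946961e-02 -1.22499005e+02]
R 89 [685.5 -72.   38.4] [670.2 -73.1  38.4] [700.5 -70.1  38.4]
[ 9.50304660e-03 -7.85611459e+01]
F 103 [628.5  -3.4  35.9] [627.3 -18.4  35.9] [629.8  12.   35.9]
[-1.80077878e-02  6.28479186e+02]
B 53 [ 632.1 -135.    40.4] [ 630.5 -151.3   40.4] [ 634.3 -123.7   40.4]
[-5.72448674e-02  6.24370552e+02]
[(np.float32(23.710083), np.float64(629.5), np.float64(-74.0), 26), (np.float32(24.133993), np.float64(630.5), np.float64(-73.5), 26), (np.float32(24.151611), np.float64(630.0), np.float64(-73.5), 26), (np.float32(24.62268), np.float64(630.5), np.float64(-74.0), 26), (np.float32(24.888062), np.float64(630.0), np.float64(-74.0), 26)]
```

>>> {"op": "step_arm", "data": {"increments": [{"slide": [0.05,0.012,0.02],"roll": 0},{"slide": [0.0887,0.0232,0.06],"roll": 0},{"slide": [0.0887,0.0232,0.0888],"roll": 0},{"slide": [0.0887,0.0232,0.0888],"roll": 0}]}}

```text
t: 6.88
eef_pos: [629.8, -73.4, 68.4]
tcp_rot: [-3.138, -0.001, 1.571]
ft_force: [1.0, -0.3, 0.1]
opening: 0.52
grip_force: 30.0
```

```bash
python3 - <<'E'
from h import *
go(630,-74.6,46,1.57)
c=cam("wrist");save(c,"w3.png")
c=cam("side");save(c,"s3.png",(220,120,380,240),4)
E
```

```text
t 6.88 pos [629.8 -73.4  68.4] rot [-3.1380e+00 -9.0000e-04  1.5708e+00] slide mm [-1.2  0.2 22.4] roll 0.0008
```

>>> {"op": "step_arm", "data": {"increments": [{"slide": [-0.0005,0,0.01],"roll": 0},{"slide": [-0.0005,0,0.018],"roll": 0},{"slide": [-0.0005,0,0.022],"roll": 0},{"slide": [-0.0005,0,0.024],"roll": 0},{"slide": [-0.0005,0,0.024],"roll": 0}]}}

```text
t: 7.6
eef_pos: [630.9, -74.3, 46.1]
tcp_rot: [-3.142, -0.0, 1.57]
ft_force: [0.6, 0.1, -0.3]
opening: 0.52
grip_force: 30.0
```

```bash
python3 - <<'E'
from h import *
go(630,-74.6,43,1.57); print(state()["ft_force"])
E
```

```text
t 7.6 pos [630.9 -74.3  46.1] rot [-3.1416e+00 -1.0000e-04  1.5703e+00] slide mm [-0.3 -0.9  3.1] roll 0.0003
[ 0.57787683  0.10235439 -0.3462884 ]
```

>>> {"op": "step_arm", "data": {"increments": [{"slide": [-0.0003,-0.0006,0.001],"roll": 0},{"slide": [-0.0003,-0.0006,0.002],"roll": 0},{"slide": [-0.0003,-0.0006,0.003],"roll": 0},{"slide": [-0.0003,-0.0006,0.003],"roll": 0}]}}

```text
t: 8.1
eef_pos: [630.3, -74.6, 43.1]
tcp_rot: [3.141, -0.0, 1.57]
ft_force: [-0.2, -0.6, -0.1]
opening: 0.518
grip_force: 30.0
```

>>> {"op": "step_arm", "data": {"increments": [{"slide": [0,0,0],"roll": 0},{"slide": [0,0,0],"roll": 0},{"slide": [0,0,0],"roll": 0},{"slide": [0,0,-0.02],"roll": 0},{"slide": [0,0,-0.05],"roll": 0}], "fingers": 0.75}}

```text
t: 8.72
eef_pos: [629.8, -74.5, 92.9]
tcp_rot: [-3.14, -0.0, 1.57]
ft_force: [0.1, -0.2, 0.2]
opening: 0.747
grip_force: 0.0
```

>>> {"op": "step_arm", "data": {"increments": [{"slide": [-0.04,0,-0.05],"roll": 0},{"slide": [-0.08,0,-0.09],"roll": 0},{"slide": [-0.08,0,-0.09],"roll": 0},{"slide": [-0.08,0,-0.09],"roll": 0}]}}

```text
t: 9.22
eef_pos: [629.7, -154.3, 182.4]
tcp_rot: [-3.141, -0.001, 1.57]
ft_force: [-0.4, -0.4, -0.4]
opening: 0.752
grip_force: 0.0
```

```bash
python3 - <<'E'
from h import *
go(630,-74.6,100,1.57)
c=cam("wrist");save(c,"w4.png",(180,0,380,220),2.5); np.save("w4.npy",c,allow_pickle=True)
# depth cloud of dish & plate
K=c["z_map"];pl=[];rim=[]
for v in range(0,215,1):
  for u in range(190,370,1):
    if K[v,u]>0:
      p=at_depth(c,(u,v)); r=np.hypot(p[0]-630.2,p[1]+74.1)
      if 34<r<50: pl.append(p)
      elif r<27: rim.append(p)
pl=np.array(pl);rim=np.array(rim)
A=np.c_[pl[:,:2]-[630.2,-74.1],np.ones(len(pl))]
s=np.linalg.lstsq(A,pl[:,2],rcond=None)[0];print("plate",s)
print(len(rim)); h=rim[:,2]-np.c_[rim[:,:2]-[630.2,-74.1],np.ones(len(rim))]@s
for n,k in(("rim",h>12),("floor",(h<6)&(np.hypot(*(rim[:,:2]-[630.2,-74.1]).T)<15))):
  q=rim[k]; print(n,k.sum(),np.median(h[k]),np.linalg.lstsq(np.c_[q[:,:2]-[630.2,-74.1],np.ones(len(q))],q[:,2],rcond=None)[0],q.mean(0))
E
```

```text
t 9.22 pos [ 629.7 -154.3  182.4] rot [-3.1406e+00 -6.0000e-04  1.5698e+00] slide mm [79.7  0.2 82.4] roll -0.0002
plate [ 2.42086094e-03 -3.17893999e-02  3.86411729e+01]
1824
rim 407 15.715782467732517 [ 1.46760510e-03 -2.89546143e-02  5.42969133e+01] [629.90546063 -73.55752094  54.28077375]
floor 558 -1.9052971698505736 [-2.29176431e-03 -3.02107090e-02  3.67006788e+01] [630.21922069 -73.86711924  36.69359927]
```

View pics/w4.png

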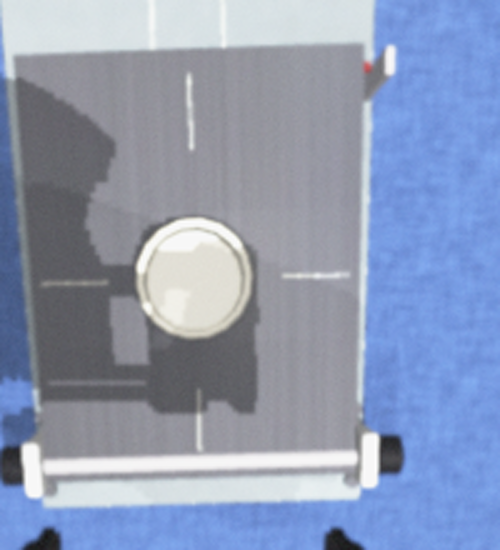

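The dish is seated: its rim is 15.7 above the plate's top and its floor is 1.9 below (16 and 2 expected), and its tilt matches the plate's. In the crop it sits centred at (193, 278), and the white ledge lines are at (152, 20) and (223, 20). Next is the wedge.

>>> {"op": "step_arm", "data": {"increments": [{"slide": [0.424,-0.125,0],"roll": 0.19},{"slide": [0.424,-0.125,0],"roll": 0.19},{"slide": [0.424,-0.125,0],"roll": 0.19},{"slide": [0.424,-0.125,0],"roll": 0.19},{"slide": [0.424,-0.125,0],"roll": 0.19}], "fingers": 0.45}}

```text
t: 9.9
eef_pos: [540.3, 147.8, 182.0]
tcp_rot: [-3.14, 0.001, 1.381]
ft_force: [1.3, -0.0, -0.1]
opening: 0.452
grip_force: 0.0
```

```bash
python3 - <<'E'
from h import *
go(500,280,180,1.377)
c=np.load("w4.npy",allow_pickle=True).item()
for v in(6,14): 
  a=at_z(c,(180+152/2.5,v),12);b=at_z(c,(180+223/2.5,v),12);print(a.round(1),b.round(1),((a+b)/2).round(1))
E
```

```text
t 9.9 pos [540.3 147.8 182. ] rot [-3.1398e+00  5.0000e-04  1.3814e+00] slide mm [122.2 -64.5   2. ] roll 0.0044
[611.6  41.9  12. ] [643.7  41.8  12. ] [627.6  41.8  12. ]
[611.5  33.7  12. ] [643.7  33.7  12. ] [627.6  33.7  12. ]
```

>>> {"op": "step_arm", "data": {"increments": [{"slide": [0.122,-0.0645,0],"roll": 0},{"slide": [0.122,-0.0645,0],"roll": 0},{"slide": [0.122,-0.0645,0],"roll": 0},{"slide": [0.122,-0.0645,0],"roll": 0},{"slide": [0.122,-0.0645,0],"roll": 0}]}}

```text
t: 10.52
eef_pos: [501.9, 276.2, 182.7]
tcp_rot: [-3.141, 0.001, 1.38]
ft_force: [0.1, -0.0, 0.6]
opening: 0.451
grip_force: 0.0
```

```bash
python3 - <<'E'
from h import *
go(500,280,180,1.377)
c=cam("wrist");save(c,"w5.png",s=1.5);np.save("w5.npy",c,allow_pickle=True)
im=c["color"];hsv=cv2.cvtColor(im,cv2.COLOR_RGB2HSV)
m=((hsv[...,0]<22)&(hsv[...,1]>150)&(hsv[...,2]>90)).astype(np.uint8);m[220:]=0
n,l,st,ce=cv2.connectedComponentsWithStats(m);k=1+st[1:,4].argmax();print(st[k])
P=[];v,u=np.nonzero(l==k)
P=np.array([at_depth(c,q) for q in zip(u,v)])
b=P[(P[:,2]>34)];print("block top",len(b),np.median(b,0).round(1),cv2.minAreaRect(b[:,:2].astype(np.float32)))
r=P[(P[:,2]<24)];print("ramp",len(r),cv2.minAreaRect(r[:,:2].astype(np.float32)))
print("zrange",P[:,2].min(),P[:,2].max())
for t,z in(("wedge_grip",25),("wedge_tip",0),("wedge",0),("white_jar",0)):
  for q in mark_of("wrist",t)[:2]: print(t,q["confidence"],np.round(q["uv"]),at_z(c,q["uv"],z).round(1))
E
```

```text
t 10.53 pos [501.9 276.2 182.7] rot [-3.1410e+00  5.0000e-04  1.3796e+00] slide mm [ 3.3 -2.6  2.7] roll 0.0026
[ 226   84   25  111 1390]
block top 124 [494.  368.7  39.1] ((502.0494384765625, 368.5903625488281), (37.18822479248047, 34.94906234741211), 77.43423461914062)
ramp 1256 ((484.3327331542969, 307.43218994140625), (109.75355529785156, 29.163286209106445), 79.0725326538086)
zrange 2.6654475365486405 352.8398089093246
wedge_grip 0.81 [238.  97.] [498.4 375.1  25. ]
wedge_tip 0.92 [242. 198.] [475.6 246.9   0. ]
wedge 0.57 [243. 144.] [491.2 318.7   0. ]
white_jar 0.83 [293.  62.] [571.3 404.4   0. ]
```

View pics/w5.png

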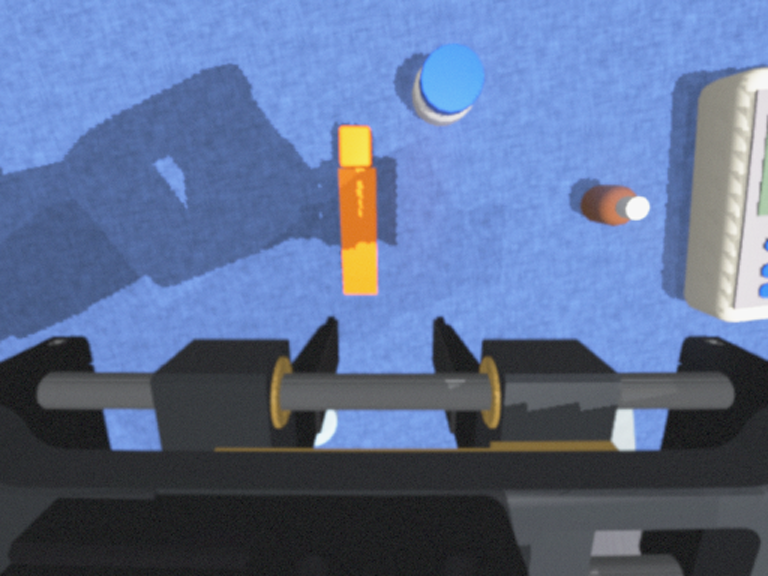

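The picture shows the wedge with its block's top at (355, 146) and its thin end at (360, 293). The jar is at (452, 78), clear of narrowed fingers.

```bash
python3 - <<'E'
from h import *
c=np.load("w5.npy",allow_pickle=True).item()
print(at_z(c,(355/1.5,146.5/1.5),40),at_z(c,(360.5/1.5,294/1.5),3))
go(497.8,375.8,80,1.38)
E
```

```text
[497.69094143 373.61289826  40.        ] [473.97475297 250.74321597   3.        ]
t 10.78 pos [502.2 276.3 183.1] rot [ 3.1415e+00 -1.0000e-04  1.3789e+00] slide mm [ 96.8 -23.3 103.1] roll -0.0011
```

>>> {"op": "step_arm", "data": {"increments": [{"slide": [0.05,-0.012,0.03],"roll": 0},{"slide": [0.095,-0.023,0.07],"roll": 0},{"slide": [0.095,-0.023,0.103],"roll": 0},{"slide": [0.095,-0.023,0.103],"roll": 0}]}}

```text
t: 11.28
eef_pos: [496.2, 374.1, 78.0]
tcp_rot: [-3.138, 0.003, 1.38]
ft_force: [0.1, 0.1, 0.4]
opening: 0.45
grip_force: 0.0
```

```bash
python3 - <<'E'
from h import *
go(497.7,374,6.5,1.38)
E
```

```text
t 11.28 pos [496.2 374.1  78. ] rot [-3.1382e+00  3.0000e-03  1.3804e+00] slide mm [ 0.1  1.5 71.5] roll 0.0004
```

>>> {"op": "step_arm", "data": {"increments": [{"slide": [0,0.001,0.03],"roll": 0},{"slide": [0,0.001,0.055],"roll": 0},{"slide": [0,0.001,0.069],"roll": 0},{"slide": [0,0.001,0.0715],"roll": 0},{"slide": [0,0.001,0.0715],"roll": 0}]}}

```text
t: 11.9
eef_pos: [498.7, 374.7, 9.6]
tcp_rot: [3.141, -0.001, 1.38]
ft_force: [1.0, -0.9, 0.0]
opening: 0.452
grip_force: 0.0
```

>>> {"op": "step_arm", "data": {"increments": [{"slide": [0,0,0],"roll": 0},{"slide": [0,0,0],"roll": 0},{"slide": [0,0,0],"roll": 0},{"slide": [0,0,0],"roll": 0},{"slide": [0,0,0],"roll": 0}], "fingers": 0.1}}

```text
t: 12.52
eef_pos: [498.3, 374.8, 9.1]
tcp_rot: [3.141, -0.0, 1.38]
ft_force: [-1.1, 0.0, 6.2]
opening: 0.255
grip_force: 30.0
```

>>> {"op": "step_arm", "data": {"increments": [{"slide": [0,0,-0.03],"roll": 0},{"slide": [0,0,-0.09],"roll": 0},{"slide": [-0.04,0.037,-0.1],"roll": -0.1},{"slide": [-0.08,0.073,-0.1],"roll": -0.218},{"slide": [-0.12,0.11,-0.1],"roll": -0.218}]}}

```text
t: 13.15
eef_pos: [584.0, 234.7, 108.8]
tcp_rot: [3.141, -0.0, 1.601]
ft_force: [0.6, 1.1, -1.0]
opening: 0.249
grip_force: 30.0
```

```bash
python3 - <<'E'
from h import *
go(624,170,50,1.598);s=state();print(s["opening"],s["grip_force"],s["ft_force"])
E
```

```text
t 13.15 pos [584.  234.7 108.8] rot [ 3.1414e+00 -1.0000e-04  1.6005e+00] slide mm [-65.8  38.1  58.8] roll 0.0025
0.248997193370402 29.97281312942505 [ 0.60654043  1.05119738 -0.9787957 ]
```

>>> {"op": "step_arm", "data": {"increments": [{"slide": [-0.04,0.025,0.02],"roll": 0.0025},{"slide": [-0.0658,0.0381,0.04],"roll": 0.0025},{"slide": [-0.0658,0.0381,0.0588],"roll": 0.0025},{"slide": [-0.0658,0.0381,0.0588],"roll": 0.0025},{"slide": [-0.0658,0.0381,0.0588],"roll": 0.0025}]}}

```text
t: 13.78
eef_pos: [623.1, 172.4, 50.3]
tcp_rot: [3.141, -0.0, 1.597]
ft_force: [0.6, -0.2, -0.7]
opening: 0.246
grip_force: 30.0
```

```bash
python3 - <<'E'
from h import *
go(624.4,153,22.6,1.598)
c=cam("side");save(c,"s6.png",(200,90,340,240),4)
t=cam("top");np.save("t6.npy",t,allow_pickle=True)
hsv=cv2.cvtColor(t["color"],cv2.COLOR_RGB2HSV);m=((hsv[...,0]<22)&(hsv[...,1]>150)&(hsv[...,2]>90)).astype(np.uint8)
m[:,:170]=0;m[:,290:]=0;m[:130]=0;m[200:]=0
n,l,st,ce=cv2.connectedComponentsWithStats(m);k=1+st[1:,4].argmax();print(st[k])
v,u=np.nonzero(l==k);P=np.array([at_z(t,q,50) for q in zip(u,v)]);print(cv2.minAreaRect(P[:,:2].astype(np.float32)),P.min(0),P.max(0))
for q in mark_of("top","wedge_tip")[:2]: print(q,at_z(t,q["uv"],42))
E
```

```text
t 13.78 pos [623.1 172.4  50.3] rot [ 3.1412e+00 -2.0000e-04  1.5971e+00] slide mm [-19.4   0.8  27.7] roll -0.0009
[192 155  30   9 270]
((624.06005859375, 94.8333740234375), (92.6681137084961, 26.21346664428711), 88.72461700439453) [609.95768744  48.65381547  50.        ] [638.19483278 140.86422484  50.        ]
{'uv': [222.5, 157.3], 'confidence': 0.49} [630.683335    44.47578826  42.        ]
```

View pics/s6.png

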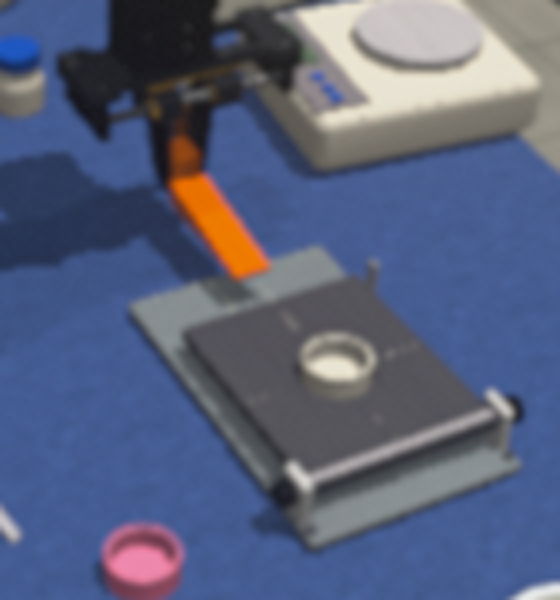

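The picture shows the wedge level in the gripper with its tip at (255, 272), above the ledge and in line with it. The dish is seated at (338, 362). Lowering onto the ledge.

>>> {"op": "step_arm", "data": {"increments": [{"slide": [-0.007,0.0008,0.014],"roll": 0},{"slide": [-0.007,0.0008,0.024],"roll": 0},{"slide": [-0.007,0.0008,0.0275],"roll": 0},{"slide": [-0.007,0.0008,0.0285],"roll": 0},{"slide": [-0.007,0.0008,0.0285],"roll": 0}]}}

```text
t: 14.55
eef_pos: [624.4, 164.4, 21.4]
tcp_rot: [3.141, -0.0, 1.596]
ft_force: [0.1, -0.1, -1.2]
opening: 0.25
grip_force: 30.0
```

```bash
python3 - <<'E'
from h import *
go(624.4,145,21.3,1.598);print(state()["ft_force"])
E
```

```text
t 14.55 pos [624.4 164.4  21.4] rot [ 3.1413e+00 -1.0000e-04  1.5958e+00] slide mm [-19.4  -0.5   0.1] roll -0.0022
[ 0.10256656 -0.12480747 -1.18882174]
```

>>> {"op": "step_arm", "data": {"increments": [{"slide": [-0.003,0,0.0004],"roll": 0},{"slide": [-0.005,0,0.0008],"roll": 0},{"slide": [-0.005,0,0.0008],"roll": 0}]}}

```text
t: 14.92
eef_pos: [624.7, 159.1, 20.9]
tcp_rot: [3.141, -0.0, 1.596]
ft_force: [0.2, -0.6, 3.7]
opening: 0.247
grip_force: 30.0
```

>>> {"op": "step_arm", "data": {"increments": [{"slide": [-0.012,0,0],"roll": 0},{"slide": [-0.024,0,0],"roll": 0},{"slide": [-0.036,0,0],"roll": 0},{"slide": [-0.044,0,0],"roll": 0},{"slide": [-0.047,0,0],"roll": 0}]}}

```text
t: 15.55
eef_pos: [626.0, 111.4, 21.1]
tcp_rot: [3.14, -0.0, 1.595]
ft_force: [-0.0, 3.3, 5.8]
opening: 0.25
grip_force: 30.0
```

>>> {"op": "step_arm", "data": {"increments": [{"slide": [-0.003,0,0],"roll": 0},{"slide": [-0.006,0,0],"roll": 0},{"slide": [-0.009,0,0],"roll": 0},{"slide": [-0.012,0,0],"roll": 0},{"slide": [-0.014,0,0],"roll": 0}]}}

```text
t: 16.18
eef_pos: [626.2, 98.8, 21.1]
tcp_rot: [3.14, -0.001, 1.595]
ft_force: [-0.4, 10.3, 6.0]
opening: 0.251
grip_force: 30.0
```

```bash
cat >> h.py <<'E'
def plate(n="top"):
    c=cam(n);P=[]
    for v in range(125,190):
        for u in range(215,300):
            if c["z_map"][v,u]>0:
                p=at_depth(c,(u,v));d=p[:2]-[630.2,-74.1]
                if 33<np.hypot(*d) and abs(d[0])<62 and -55<d[1]<82: P.append(p)
    P=np.array(P);A=np.c_[P[:,:2]-[630.2,-74.1],np.ones(len(P))]
    for _ in range(3):
        s=np.linalg.lstsq(A,P[:,2],rcond=None)[0];r=abs(P[:,2]-A@s);k=r<max(2*np.median(r),.5);A,P=A[k],P[k]
    print(n,len(P),"slope x,y",s.round(4));return c
E
python3 - <<'E'
from h import *
go(626.2,73,21,1.598);print(state()["ft_force"],state()["moment"])
plate()
E
```

```text
t 16.18 pos [626.2  98.8  21.1] rot [ 3.1405e+00 -1.4000e-03  1.5954e+00] slide mm [-25.7  -0.6   0.1] roll -0.0026
[-0.36672702 10.26949398  5.95924227] [ 1.51054177  0.21007631 -0.02030204]
top 843 slope x,y [ 5.60000e-03 -2.53000e-02  3.94803e+01]
```

>>> {"op": "step_arm", "data": {"increments": [{"slide": [-0.004,0,0],"roll": 0},{"slide": [-0.008,0,0],"roll": 0},{"slide": [-0.012,0,0],"roll": 0},{"slide": [-0.016,0,0],"roll": 0},{"slide": [-0.018,0,0],"roll": 0}]}}

```text
t: 16.85
eef_pos: [626.6, 80.7, 21.1]
tcp_rot: [3.14, -0.001, 1.595]
ft_force: [-0.9, 9.8, 6.9]
opening: 0.251
grip_force: 30.0
```

```bash
python3 - <<'E'
from h import *
go(626.2,73,21,1.598);print(state()["ft_force"],state()["grip_force"],state()["opening"])
plate()
plate("side")
E
```

```text
t 16.85 pos [626.6  80.7  21.1] rot [ 3.1405e+00 -1.3000e-03  1.5954e+00] slide mm [-7.7 -0.6  0.1] roll -0.0026
[-0.87061207  9.82771402  6.87052537] 29.98363047838211 0.2514411170424886
top 784 slope x,y [ 2.10000e-03 -3.70000e-03  4.07918e+01]
side 467 slope x,y [-0.00000e+00 -6.00000e-03  4.15743e+01]
```

>>> {"op": "step_arm", "data": {"increments": [{"slide": [-0.003,0,0],"roll": 0},{"slide": [-0.006,0,0],"roll": 0},{"slide": [-0.006,0,0],"roll": 0},{"slide": [-0.006,0,0],"roll": 0}]}}

```text
t: 17.45
eef_pos: [626.8, 74.5, 21.1]
tcp_rot: [3.141, -0.001, 1.595]
ft_force: [-0.3, 6.9, 6.2]
opening: 0.253
grip_force: 30.0
```

```bash
python3 - <<'E'
from h import *
go(626.2,73,21,1.598);print(state()["ft_force"],state()["grip_force"])
plate()
c=plate("side");save(c,"s7.png",(200,90,340,240),4)
E
```

```text
t 17.45 pos [626.8  74.5  21.1] rot [ 3.1405e+00 -9.0000e-04  1.5954e+00] slide mm [-1.5 -0.6  0.1] roll -0.0026
[-0.324056    6.89461572  6.18280624] 29.983607232570648
top 812 slope x,y [2.10000e-03 3.30000e-03 4.13243e+01]
side 516 slope x,y [-1.00000e-03  3.60000e-03  4.19078e+01]
```

View pics/s7.png

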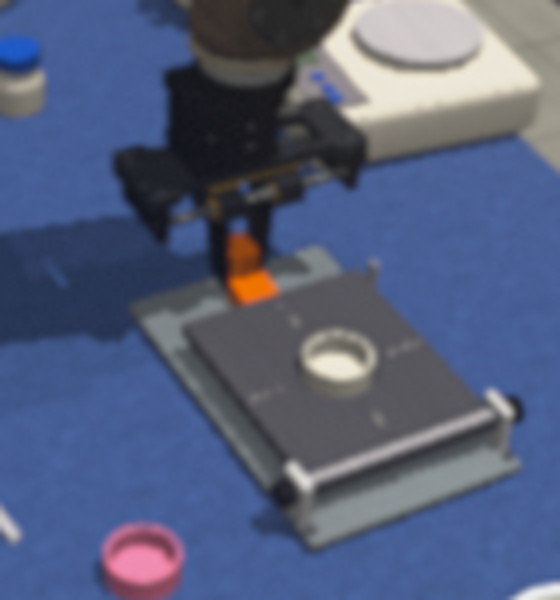

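The picture shows the plate level, the dish seated at (338, 362) and the wedge held by its block at (245, 265). The measured slope is about 0.003 rad, roughly 0.6 mm at the rib and well inside 2.5 mm. Handing in.

```bash
python3 -c "
from cell import env
print(env.job_done())"
```

```text
the job is handed in; nothing more can be done
None
```

The white dish is seated fully home and released, the plate is level to about 0.003 rad on the wedge (held by its block), and the job was handed in at about 17.5 s; no verdict came back.

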